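# Find the loose hinge bolt of the carving-tool chest and hold its cap open

### The job

The hinge rail of the carving-tool chest rattles: gently lower the open lid until it is fully closed, then tap the three capped bolts on the rail behind it to find the loose one, the one that sinks and stays down. Lift that bolt's hinged cap by its tab to about 60 degrees, and finish while still holding it up, so that the bolt can be tightened; leave the tight bolts' caps and the chest's lid shut and the things around undisturbed.

Things in the scene. Friction and masses are not known exactly. Their poses are not given: they have to be found in the camera images.
- chest: Wooden chest fixed to the bench, 180 deep (x) x 300 wide (y) x 75 mm high; origin: centre of its underside. x points from the lid's front edge to the hinge and on to the bolts, y left along the hinge, z up; turned by up to 0.3 rad. Behind it (x 96 to 186 mm) runs its fixed hinge rail, a dark bar 340 mm long, 45 mm high, with the three bolts in a row at x = 145, y = +85, 0, -85 mm.
- lid (a joint): Angle of the chest's flat wooden lid (180 x 300 x 12 mm, 0.4 kg), rad: 0 = closed, level on the chest; 1.57 = upright; starts open at 1.45 to 1.85 (above 1.57 it leans back towards the bolts). The hinge is stiff: the lid stays where it is left and must be pushed all the way (about 0.5 N m). At 0 it meets its stop.
- lid_hinge (a point): Point on the lid's hinge line, middle of the chest's far top edge, 75.5 mm above the bench, at the lid's underside. The hinge line is the chest's y axis. The point turns with the lid: its x axis points from the lid's free edge to the hinge (free edge at x = -180 mm), z out of the lid's outer face (at z = 12 mm).
- lid_handle (a point): Middle of the head of the wooden knob (28 mm diameter, 43 mm tall) on the lid's outer face, 30 mm from the free edge, 35 mm out from the face. With the lid upright the knob points away from the robot. Turns with the lid.
- bolt_left (a joint): How far the bolt at the left (+y) end of the rail, with its cap, has been pressed down, m: starts at 0. A tight bolt gives at most about 1 mm; the loose one (one of the three, drawn at random, looking like the others) sinks 8 mm to its stop under a push of about 4 N or more and stays sunk.
- cap_left (a joint): Opening angle of the hinged steel cap over that bolt (left (+y) end), rad: 0 = shut, level; at most 1.6; turns about the point cap_left_hinge with the tab rising and moving back (away from the robot). A spring shuts it again when released (about 1 N at the tab).
- cap_left_tab (a point): Centre of the upright finger tab on that cap (left (+y) end): 10 (x) x 14 (y) x 28 mm (z) high, standing on the cap's 34 x 44 mm plate, its top 14 mm above this point, the plate's top face 14 mm below it; 85 mm above the bench when shut and not sunk. Pressing on the tab presses the bolt. Turns and sinks with the cap; shut, its axes are the chest's.
- cap_left_hinge (a point): Middle of that cap's hinge line (left (+y) end), along the chest's y axis; shut, the tab's centre lies 37 mm in front (-x) of it and 25 mm above it. Sinks with the bolt.
- bolt_mid (a joint): How far the bolt at the middle of the rail, with its cap, has been pressed down, m: starts at 0. A tight bolt gives at most about 1 mm; the loose one (one of the three, drawn at random, looking like the others) sinks 8 mm to its stop under a push of about 4 N or more and stays sunk.
- cap_mid (a joint): Opening angle of the hinged steel cap over that bolt (middle), rad: 0 = shut, level; at most 1.6; turns about the point cap_mid_hinge with the tab rising and moving back (away from the robot). A spring shuts it again when released (about 1 N at the tab).
- cap_mid_tab (a point): Centre of the upright finger tab on that cap (middle): 10 (x) x 14 (y) x 28 mm (z) high, standing on the cap's 34 x 44 mm plate, its top 14 mm above this point, the plate's top face 14 mm below it; 85 mm above the bench when shut and not sunk. Pressing on the tab presses the bolt. Turns and sinks with the cap; shut, its axes are the chest's.
- cap_mid_hinge (a point): Middle of that cap's hinge line (middle), along the chest's y axis; shut, the tab's centre lies 37 mm in front (-x) of it and 25 mm above it. Sinks with the bolt.
- bolt_right (a joint): How far the bolt at the right (-y) end of the rail, with its cap, has been pressed down, m: starts at 0. A tight bolt gives at most about 1 mm; the loose one (one of the three, drawn at random, looking like the others) sinks 8 mm to its stop under a push of about 4 N or more and stays sunk.
- cap_right (a joint): Opening angle of the hinged steel cap over that bolt (right (-y) end), rad: 0 = shut, level; at most 1.6; turns about the point cap_right_hinge with the tab rising and moving back (away from the robot). A spring shuts it again when released (about 1 N at the tab).
- cap_right_tab (a point): Centre of the upright finger tab on that cap (right (-y) end): 10 (x) x 14 (y) x 28 mm (z) high, standing on the cap's 34 x 44 mm plate, its top 14 mm above this point, the plate's top face 14 mm below it; 85 mm above the bench when shut and not sunk. Pressing on the tab presses the bolt. Turns and sinks with the cap; shut, its axes are the chest's.
- cap_right_hinge (a point): Middle of that cap's hinge line (right (-y) end), along the chest's y axis; shut, the tab's centre lies 37 mm in front (-x) of it and 25 mm above it. Sinks with the bolt.
- glue: Bystander, to be left alone: white glue bottle, 44 mm wide, 110 mm high, standing. Origin at its underside.
- offcut: Bystander, to be left alone: pale wooden offcut, 40 x 110 x 22 mm, flat. Origin at its underside.
- gouge: Bystander, to be left alone: blue-handled gouge lying. Origin at its underside.
- plug: Bystander, to be left alone: wood plug, 22 mm diameter, 18 mm high, standing on the rail's left end. Origin at its underside.
- mallet: Bystander, to be left alone: round wooden mallet lying, 56 mm thick, 290 mm long. Origin at its underside.
- plaque: Bystander, to be left alone: carved wooden plaque, 230 x 160 x 24 mm, flat. Origin at its underside.
- varnish: Bystander, to be left alone: tin, 70 mm wide, 90 mm high, standing. Origin at its underside.

How it is judged:
By the outcome, as a careful person would: the job done as asked, in the order asked, and still so for the second after the job is handed in, while the arm keeps its last pose, push and grip.
It also fails if it takes over 64 s, if anything falls off the work surface, if the arm or the gripper's body presses on something with over 40 N, if the wrist force passes 120 N, or if a joint passes its speed limit or range.

### The arm

A 7-joint arm with a two-finger parallel gripper is mounted at the origin on the work surface. World frame = base frame: x ahead of the robot, y to its left, z up, the work surface at z = 0. Lengths are in m, angles in rad, forces in N, time in s.
With the tool pointing down it reaches from about 0.425 to 0.875 m from the base axis. Payload 9.9 kg.
Tool frame: the origin (TCP) lies on the centre line of the jaws, within the pads' length; the fingertips stand bot.tip_reach ahead of it and the grasp point (between the pads) lies 2 mm behind it (bot.tip_reach is the distance from the TCP to the fingertips, in m); z points along the fingers, x is the direction in which the jaws open and shut, and the axes are right-handed (so a half turn about z gives the same grasp; the last joint's range is limited). The gripper opens to 85 mm and grips with 20 to 120 N. Pads are 22 mm wide; open, the fingers measure 114 mm over their backs; the gripper's body (76 mm by 85 mm) begins 54 mm behind the grasp point. The pads swing forward as they close: fully open they stand 13 mm farther back than shut.
Start: joints at [1.166, 0.576, 0.025, 1.437, -0.015, 1.129, -0.057], TCP at [0.213, -0.641, 0.221] pointing down, gripper open.
Joint ranges: [-2.76, 2.76], [-0.34, 2.15], [-1.52, 1.57], [0.19, 2.46], [-1.09, 4.23], [0.17, 1.99], [-2.82, 2.82]. Speed limits (rad/s): [2.22, 2.22, 3.01, 3.01, 3.14, 3.14, 3.14].

### API

Orientations are given as a unit quaternion [w, x, y, z].
In Python, from plant import state, snapshot, calibration, bot gives the robot as it stands.
- The arm moves only by the shell command python3 -m inch 'ROWS' [FORCE]. ROWS is JSON, a list of rows, each a list of 7 numbers: the shift along the world's x, y, z in cm, then the turn, a rotation vector about the world's x, y, z in rad, then the opening, from 0 (shut) to 1 (fully open). In form: [[tx, ty, tz, wx, wy, wz, grip], ...]. A call has 1 to 12 rows; each row is the pose to reach, as a shift and turn from the pose measured when the call began; what a row does not reach only later rows make up. A row lasts 1/10 s, in which the tool goes at most 50 mm and 8.59 degrees, less where a joint would pass 70% of its speed; a pose out of reach is approached as far as the arm can. A call with a gripper value outside its range is refused whole. The fingers move at their own pace and stop on an object; FORCE is the grip in N (left out, the last holds). Time passes only in rows, so rows that repeat a pose let the fingers close. It gives the time, the measured TCP pose, the force and the opening at its end, in the units of the state.
- state(): the state, without advancing time (a new reading comes with each control period).
- snapshot(name): name is "scene" or "top" or "wrist"; returns the picture (420x560x3 uint8, red, green, blue); there is no depth.
- calibration(name): a dict with "vfov" (degrees; the focal length in pixels is half the picture's height over the tangent of half this angle, whatever the lens; pixels are square), "cx", "cy" (the principal point, pixels), "cam_to_world" (4x4, takes a point from camera to world coordinates); the wrist camera has in their place "tool_from_camera" (4x4, takes a point from camera to tool coordinates, whose origin is the TCP and whose axes are the tool frame's). Camera axes: x right, y up, looking along -z (the intrinsics and any distortion apply to the point x, -y, -z); pixel columns grow to the right and rows downward; lengths in m; the calibration is good to about 2 mm. A picture is of the moment at which its call begins: read the wrist's pose just before it. calibration takes no time and is no camera call.
- bot.close_job(): hands the job in, once; it reports no verdict.
The state is a dict: "time_s": time; "joint_positions": joint angles; "joint_velocities": joint speeds; "effort": joint torques, N m; "tool_pos": TCP position; "ee_rot": TCP orientation; "contact_force": force on the tool from outside, world axes, zero at the start; "wrist_torque": the same for the moment, N m; "width": opening from 0.0 (shut) to 1.0 (fully open).
Only numpy, scipy, OpenCV 4.12 (cv2) and the standard library are available. Lean on these libraries where they do the work, as an engineer would, in place of code of your own. Each camera call takes 0.05 s, during which the arm holds its last target.

## Working session

There is one attempt and no reset: what is moved stays moved. The work goes in short steps, Python scripts to look and compute and a shell command to move; the robot and the scene stay as the last step left them, time stands still between calls to the robot, and variables do not carry over. Pictures are saved under pics/ and viewed, and the job is handed in when it is done.

```bash
ls; mkdir -p pics; python3 - <<'E'
from plant import state, snapshot, calibration, bot
import cv2,json
s=state(); print(s); print(bot.tip_reach)
for n in ("scene","top","wrist"):
    print(n,calibration(n)); cv2.imwrite(f"pics/{n}0.png",snapshot(n)[:,:,::-1])
E
```

```text
pics
{'time_s': 0.0, 'joint_positions': array([ 1.16620398,  0.57654247,  0.02484085,  1.43790309, -0.01497807,
        1.12903197, -0.0564624 ]), 'joint_velocities': array([ 2.46225760e-04,  5.71473008e-07, -9.47876984e-04, -8.49439472e-04,
        1.03554580e-03, -1.74778490e-03,  3.93941777e-04]), 'effort': array([-1.54949706e-03, -7.65765309e+01,  2.24991649e+00, -2.85967559e+01,
        1.54102111e-02,  1.24454149e-02, -1.15617318e-06]), 'tool_pos': array([ 0.21268767, -0.6401107 ,  0.2204374 ]), 'ee_rot': array([-4.52928698e-04,  8.10986197e-01, -5.85064668e-01, -7.19488399e-04]), 'contact_force': array([ 0.24256473,  0.40492721, -0.52209768]), 'wrist_torque': array([-0.01795751, -0.02581632, -0.04688   ]), 'width': 0.9968171462120597}
0.017
scene {'vfov': 42.749647995525926, 'cx': 282.5849821403001, 'cy': 212.272008720572, 'cam_to_world': array([[-0.90262417, -0.31734836,  0.29079137,  1.05483959],
       [ 0.4303125 , -0.68106279,  0.59243955,  0.94794806],
       [ 0.01003746,  0.65988142,  0.75130271,  1.33817418],
       [ 0.        ,  0.        ,  0.        ,  1.        ]])}
top {'vfov': 57.00555543859658, 'cx': 280.7582494441671, 'cy': 208.65076250181147, 'cam_to_world': array([[-0.0143717 ,  0.98546595, -0.16926405,  0.36853685],
       [-0.9997455 , -0.01710612, -0.01470757, -0.01316189],
       [-0.01738926,  0.1690096 ,  0.98546099,  1.2924922 ],
       [ 0.        ,  0.        ,  0.        ,  1.        ]])}
wrist {'vfov': 62.38525684575978, 'cx': 283.2517294189452, 'cy': 218.10917919350976, 'tool_from_camera': array([[ 9.99999317e-01,  2.38943285e-04, -1.14392754e-03,
        -1.12541793e-03],
       [-1.36356523e-04, -9.48329534e-01, -3.17287056e-01,
        -7.95183382e-02],
       [-1.16063389e-03,  3.17286996e-01, -9.48328854e-01,
        -1.54018584e-01],
       [ 0.00000000e+00,  0.00000000e+00,  0.00000000e+00,
         1.00000000e+00]])}
```

View pics/scene0.png

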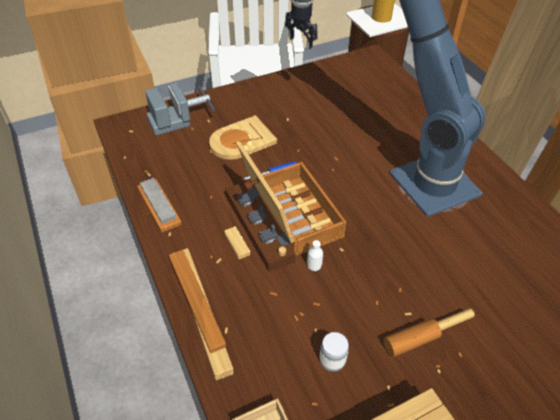

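View pics/top0.png

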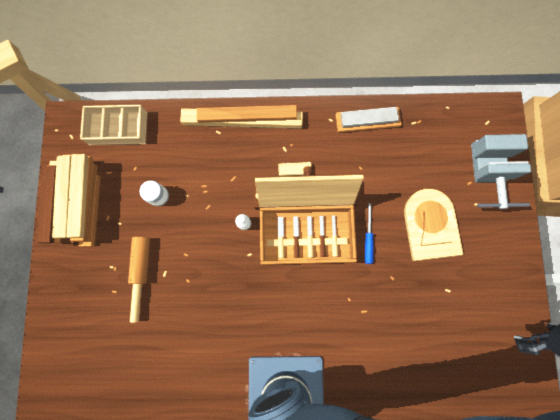

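View pics/wrist0.png

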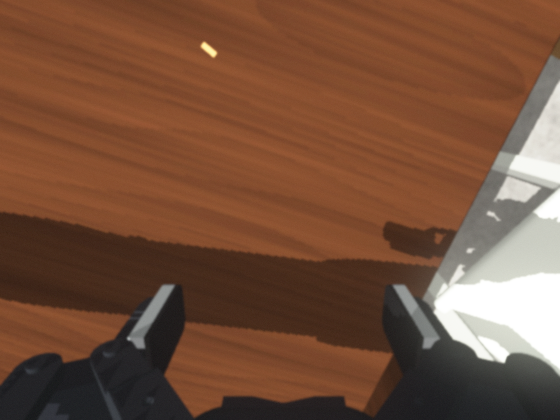

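The scene picture shows the open chest near (290,210), with the lid upright, three grey caps at (245,197), (256,215) and (268,236), and the gripper far off. The top view shows the chest front edge at (261,264)-(355,262), with the lid's free edge at rows 177-208.

```bash
cat > h.py <<'E'
import numpy as np, cv2
from plant import state, snapshot, calibration, bot
from scipy.spatial.transform import Rotation as R
def campose(n,s=None):
    c=calibration(n)
    if n!="wrist": return c,np.array(c["cam_to_world"])
    s=s or state(); T=np.eye(4); q=s["ee_rot"]; T[:3,:3]=R.from_quat([q[1],q[2],q[3],q[0]]).as_matrix(); T[:3,3]=s["tool_pos"]
    return c,T@np.array(c["tool_from_camera"])
def ray(n,u,v,s=None):
    c,T=campose(n,s); f=210/np.tan(np.radians(c["vfov"]/2))
    d=np.array([(u-c["cx"])/f,-(v-c["cy"])/f,-1]); d=T[:3,:3]@d; return T[:3,3],d/np.linalg.norm(d)
def onz(n,u,v,z,s=None):
    o,d=ray(n,u,v,s); return o+d*(z-o[2])/d[2]
def proj(n,p,s=None):
    c,T=campose(n,s); f=210/np.tan(np.radians(c["vfov"]/2))
    q=T[:3,:3].T@(np.asarray(p)-T[:3,3]); return np.array([c["cx"]-f*q[0]/q[2], c["cy"]+f*q[1]/q[2]])
def tri(rs):
    A=0;b=0
    for o,d in rs:
        P=np.eye(3)-np.outer(d,d);A=A+P;b=b+P@o
    x=np.linalg.solve(A,b); return x,[np.linalg.norm((np.eye(3)-np.outer(d,d))@(x-o)) for o,d in rs]
def toolR(s=None):
    s=s or state(); q=s["ee_rot"]; return R.from_quat([q[1],q[2],q[3],q[0]])
def shot(n,name,crop=None,k=1):
    im=snapshot(n)[:,:,::-1]; cv2.imwrite(f"pics/raw_{name}.png",im)
    if crop: a,b,c,d=crop; im=im[b:d,a:c]
    im=cv2.resize(im,None,fx=k,fy=k,interpolation=cv2.INTER_CUBIC); cv2.imwrite(f"pics/{name}.png",im); 
def crop(src,name,a,b,c,d,k):
    im=cv2.imread(src)[b:d,a:c]; cv2.imwrite(f"pics/{name}.png",cv2.resize(im,None,fx=k,fy=k,interpolation=cv2.INTER_CUBIC))
E
python3 - <<'E'
from h import *
crop("pics/top0.png","topc",225,150,385,270,5)
crop("pics/scene0.png","scenec",225,135,355,275,4)
E
```

```text
(no output)
```

View pics/topc.png

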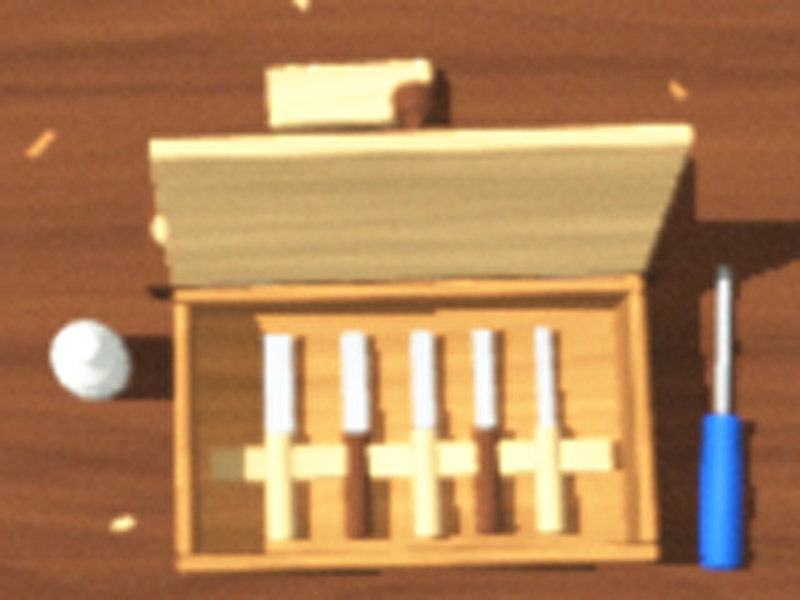

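View pics/scenec.png

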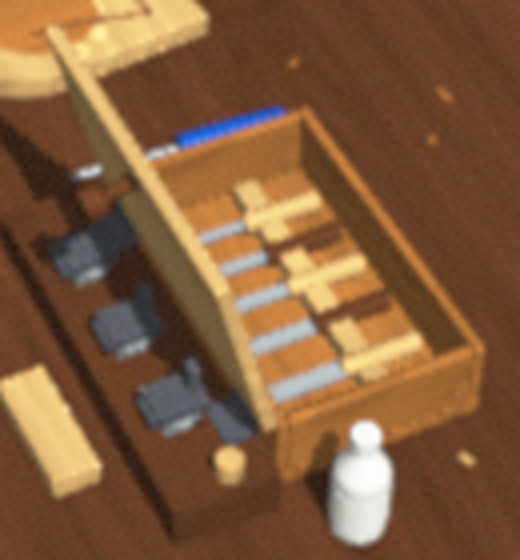

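```bash
python3 - <<'E'
from h import *
T=lambda u,v,z:onz("top",225+u/5,150+v/5,z)
S=lambda u,v,z:onz("scene",225+u/4,135+v/4,z)
fl,fr,bl,br=T(178,558,.075),T(657,547,.075),T(175,290,.075),T(642,278,.075)
for n,p in zip("fl fr bl br".split(),(fl,fr,bl,br)): print(n,p.round(4))
print("fl,fr base",T(178,570,0).round(4),T(657,558,0).round(4))
print(np.linalg.norm(fl-fr),np.linalg.norm(fl-bl), np.arctan2(-(fl-fr)[0],(fl-fr)[1]))
print("scene fr-left corner", S(481,350,.075).round(4), S(303,115,.075).round(4), "bl",S(283,432,.075).round(4))
# lid free edge, both views
def R2(t,s): return tri([ray("top",225+t[0]/5,150+t[1]/5),ray("scene",225+s[0]/4,135+s[1]/4)])
print(R2((150,140),(225,295)),R2((692,127),(55,28)))
print("plug",S(230,452,.063),"glue",T(90,360,.09))
E
```

```text
fl [0.4109 0.0704 0.075 ]
fr [ 0.4133 -0.2282  0.075 ]
bl [0.5809 0.0714 0.075 ]
br [ 0.5835 -0.2267  0.075 ]
fl,fr base [0.4057 0.0756 0.    ] [ 0.4088 -0.2411  0.    ]
0.29863030440786104 0.1699932946279526 0.007780263607502704
scene fr-left corner [0.4087 0.0715 0.075 ] [ 0.4152 -0.2205  0.075 ] bl [0.5828 0.0786 0.075 ]
(array([0.6331304 , 0.07427561, 0.24916464]), [np.float64(0.0026926903283014075), np.float64(0.0026926903283013355)]) (array([ 0.63427312, -0.22552348,  0.25078779]), [np.float64(0.002906040658159503), np.float64(0.0029060406581597103)])
plug [0.62266975 0.0705824  0.063     ] glue [0.53458532 0.12403704 0.09      ]
```

Measured: the chest centre is about (0.499,-0.077) with yaw about 0.01. The hinge is near x=0.589 and the lid is at about 1.8 rad, with its free edge near (0.633, z=0.25). The 299 mm width and 180 mm edge radius match the given sizes. I'll move high to a point behind the lid, on the right of the knob.

```bash
python3 -m inch '[[2,2,5,0,0,0,0],[5,5,10,0,0,0,0],[9,9,14,0,0,-0.05,0],[13,13,14,0,0,-0.1,0],[17,17,14,0,0,-0.15,0],[21,21,14,0,0,-0.2,0],[25,25,14,0,0,-0.25,0],[29,29,14,0,0,-0.31,0],[33,33,14,0,0,-0.31,0],[37,37,14,0,0,-0.31,0],[41,41,14,0,0,-0.31,0],[45,45,14,0,0,-0.31,0]]' 40
```

```text
time_s: 1.35
tool_pos: [0.5976, -0.2547, 0.3604]
ee_rot: [-0.0, 0.711, -0.703, -0.001]
contact_force: [-0.0, 0.1, -0.7]
width: 0.0
```

```bash
python3 -m inch '[[5,4,0,0,0,0,0],[8,7,0,0,0,0,0],[10.5,9.5,0,0,0,0,0],[10.5,9.5,0,0,0,0,0],[10.5,9.5,0,0,0,0,0]]'; python3 - <<'E'
from h import *
print(state()["tool_pos"])
shot("wrist","w1"); shot("scene","s1",(200,60,400,260),3)
E
```

```text
time_s: 1.85
tool_pos: [0.7031, -0.1584, 0.3591]
ee_rot: [0.0, 0.712, -0.702, -0.001]
contact_force: [-0.7, -1.2, -0.7]
width: -0.002
[ 0.70312073 -0.15836744  0.3591257 ]
```

View pics/w1.png

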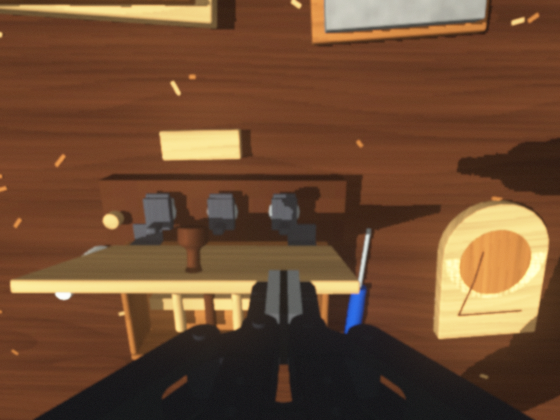

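View pics/s1.png

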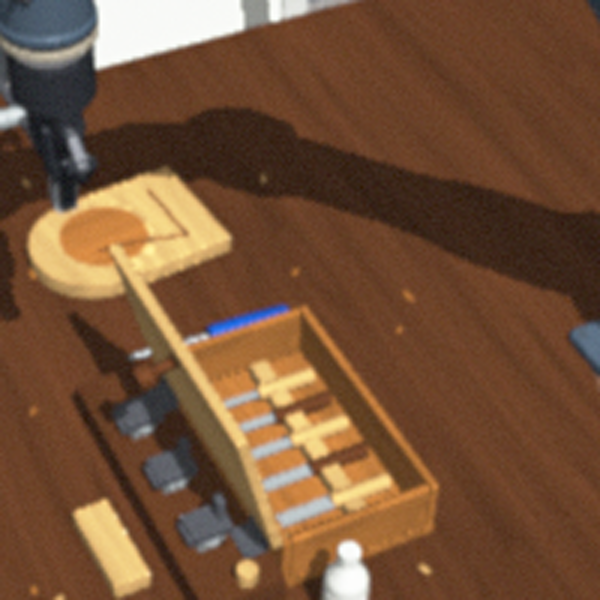

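The wrist view shows the lid's outer face from behind: free edge along row 287, knob at (193,250), caps at (158,208), (222,208) and (285,208). I have a clear space to descend behind the lid.

```bash
python3 -m inch '[[0,0,-4,0,0,0,0],[0,0,-8,0,0,0,0],[0,0,-12,0,0,0,0],[0,0,-13.5,0,0,0,0],[-1,0,-13.5,0,0,0,0],[-2,0,-13.5,0,0,0,0],[-3,0,-13.5,0,0,0,0]]'; python3 - <<'E'
from h import *
print(state()["contact_force"])
shot("scene","s2",(200,60,400,260),3)
E
```

```text
time_s: 2.65
tool_pos: [0.6707, -0.1631, 0.2258]
ee_rot: [0.0, 0.709, -0.705, -0.0]
contact_force: [0.6, -0.4, 0.2]
width: 0.001
[ 0.62575379 -0.4478734   0.21396333]
```

View pics/s2.png

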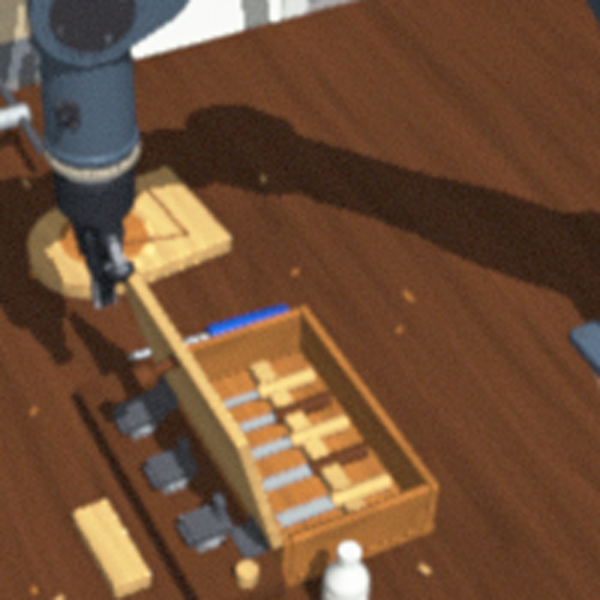

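```bash
python3 -m inch '[[-1,0,0,0,0,0,0],[-2,0,0,0,0,0,0],[-3,0,0.2,0,0,0,0],[-4,0,0.5,0,0,0,0],[-5,0,0.8,0,0,0,0],[-6,0,1.1,0,0,0,0],[-7,0,1.3,0,0,0,0],[-8,0,1.4,0,0,0,0],[-9,0,1.5,0,0,0,0],[-9.7,0,1.5,0,0,0,0]]'; python3 - <<'E'
from h import *
print(state()["contact_force"],state()["tool_pos"])
shot("scene","s3",(200,60,400,260),3)
E
```

```text
time_s: 3.7
tool_pos: [0.5715, -0.1634, 0.2414]
ee_rot: [0.001, 0.709, -0.705, -0.0]
contact_force: [2.2, 0.6, -0.2]
width: -0.001
[ 2.22713764  0.56187906 -0.22146157] [ 0.57147454 -0.16336326  0.24139581]
```

View pics/s3.png

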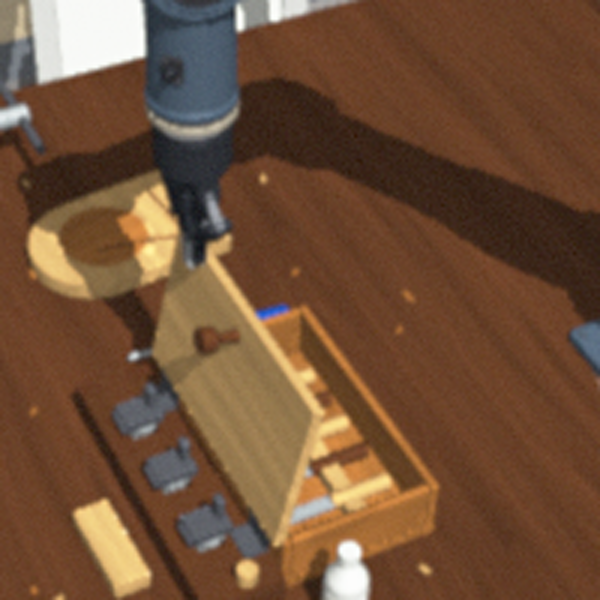

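The scene shows the lid following the finger, now at about 75°, with measured force 2 N. I continue along the arc.

```bash
python3 -m inch '[[-1.2,0,-0.4,0,0,0,0],[-2.4,0,-0.8,0,0,0,0],[-3.6,0,-1.3,0,0,0,0],[-4.7,0,-2,0,0,0,0],[-5.8,0,-2.7,0,0,0,0],[-6.9,0,-3.4,0,0,0,0],[-7.8,0,-4.3,0,0,0,0],[-8.7,0,-5.3,0,0,0,0],[-9.5,0,-6.3,0,0,0,0],[-10.2,0,-7.4,0,0,0,0],[-10.8,0,-8.6,0,0,0,0],[-10.8,0,-8.6,0,0,0,0]]'; python3 - <<'E'
from h import *
print(state()["contact_force"],state()["tool_pos"])
shot("scene","s4",(200,60,400,260),3)
E
```

```text
time_s: 4.95
tool_pos: [0.4605, -0.1634, 0.1544]
ee_rot: [0.002, 0.709, -0.705, -0.002]
contact_force: [-0.4, -0.0, 0.2]
width: 0.001
[-0.4459081  -0.00499774  0.22280811] [ 0.46053009 -0.16342894  0.15438767]
```

View pics/s4.png

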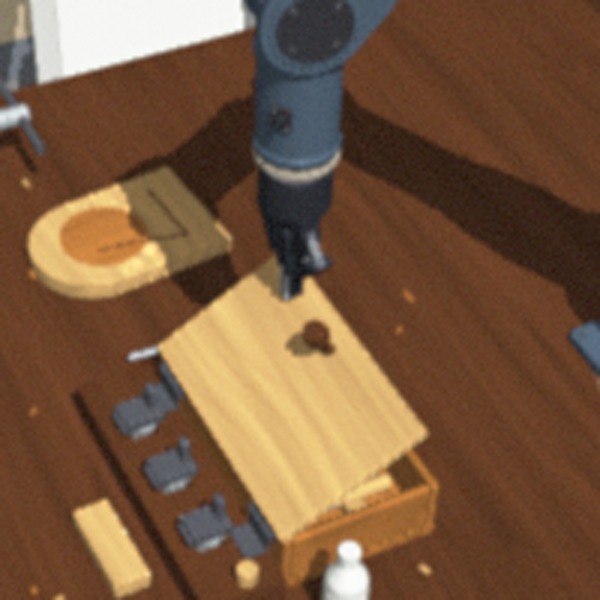

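```bash
python3 -m inch '[[-0.2,0,-0.7,0,0,0,0],[-0.4,0,-1.4,0,0,0,0],[-0.6,0,-2.1,0,0,0,0],[-0.8,0,-2.7,0,0,0,0],[-0.9,0,-3.3,0,0,0,0],[-1,0,-3.8,0,0,0,0],[-1,0,-4.2,0,0,0,0],[-1,0,-4.5,0,0,0,0],[-1,0,-4.8,0,0,0,0],[-1,0,-4.8,0,0,0,0]]'; python3 - <<'E'
from h import *
print(state()["contact_force"],state()["tool_pos"])
E
```

```text
time_s: 6.0
tool_pos: [0.4516, -0.1635, 0.1068]
ee_rot: [0.002, 0.709, -0.705, -0.001]
contact_force: [-0.5, 0.1, 0.1]
width: 0.002
[-0.50244742  0.13165317  0.06771294] [ 0.45163849 -0.16345923  0.1068276 ]
```

```bash
python3 -m inch '[[0,0,-0.15,0,0,0,0],[0,0,-0.3,0,0,0,0],[0,0,-0.4,0,0,0,0],[0,0,-0.4,0,0,0,0]]';  python3 -m inch '[[0,0,-0.15,0,0,0,0],[0,0,-0.3,0,0,0,0],[0,0,-0.3,0,0,0,0]]'
```

```text
time_s: 6.4
tool_pos: [0.4516, -0.1635, 0.1027]
ee_rot: [0.002, 0.709, -0.705, -0.001]
contact_force: [0.3, 0.3, -0.6]
width: 0.002
time_s: 6.7
tool_pos: [0.4516, -0.1634, 0.0996]
ee_rot: [0.002, 0.709, -0.705, -0.002]
contact_force: [-0.3, -0.6, -0.5]
width: 0.0
```

```bash
python3 - <<'E'
from h import *
print(state()["contact_force"],state()["tool_pos"])
shot("scene","s5",(260,100,380,240),4);shot("wrist","w5")
E
```

```text
[-0.26736823 -0.55491848 -0.46564609] [ 0.45159948 -0.16344499  0.09955729]
```

View pics/s5.png

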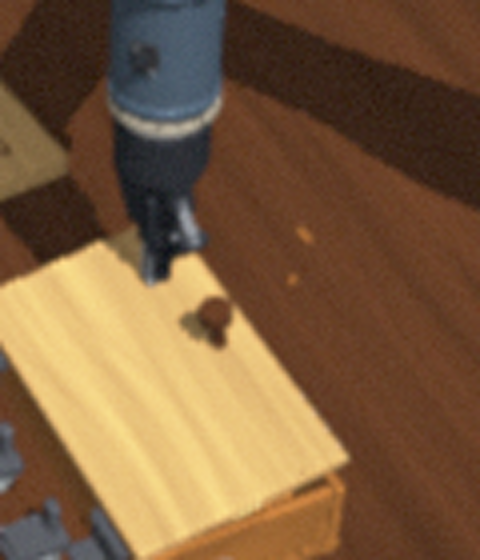

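View pics/w5.png

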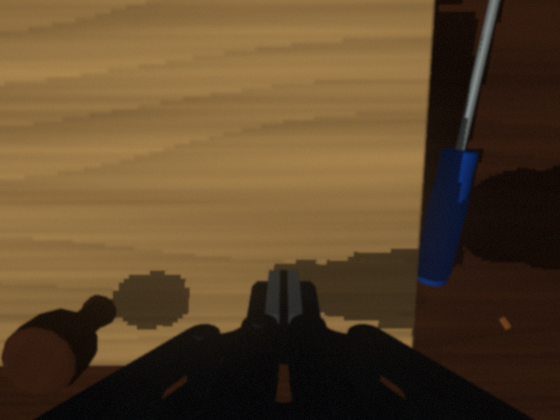

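The scene shows the lid nearly shut, with a small gap still visible at its left side. I keep pushing down in small steps.

```bash
python3 -m inch '[[0,0,-0.2,0,0,0,0],[0,0,-0.4,0,0,0,0],[0,0,-0.5,0,0,0,0],[0,0,-0.5,0,0,0,0]]';  python3 -m inch '[[0,0,-0.2,0,0,0,0],[0,0,-0.4,0,0,0,0],[0,0,-0.4,0,0,0,0]]'; python3 - <<'E'
from h import *
shot("scene","s6",(260,100,380,240),4)
E
```

```text
time_s: 7.2
tool_pos: [0.4516, -0.1634, 0.0945]
ee_rot: [0.002, 0.709, -0.705, -0.002]
contact_force: [-0.1, 0.1, -1.1]
width: -0.0
time_s: 7.5
tool_pos: [0.4516, -0.1634, 0.0902]
ee_rot: [0.002, 0.709, -0.705, -0.002]
contact_force: [0.9, -0.1, -0.2]
width: -0.003
```

View pics/s6.png

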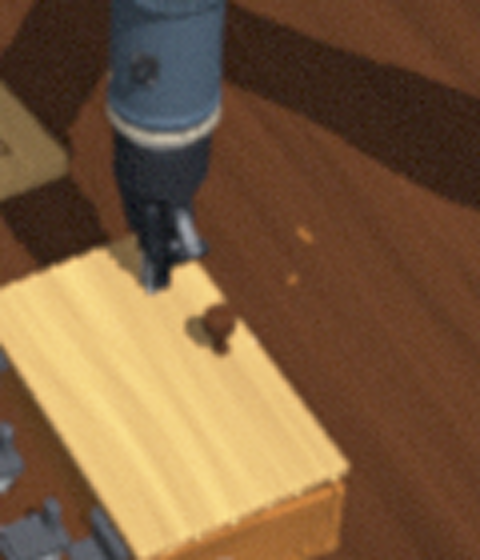

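```bash
python3 -m inch '[[0,0,-0.1,0,0,0,0],[0,0,-0.2,0,0,0,0],[0,0,-0.3,0,0,0,0],[0,0,-0.3,0,0,0,0]]'; python3 -m inch '[[0,0,-0.1,0,0,0,0],[0,0,-0.2,0,0,0,0],[0,0,-0.2,0,0,0,0]]'; python3 - <<'E'
from h import *
shot("scene","s7",(260,100,380,240),4)
shot("wrist","w7")
E
```

```text
time_s: 7.95
tool_pos: [0.4516, -0.1634, 0.0872]
ee_rot: [0.002, 0.709, -0.705, -0.002]
contact_force: [1.0, 0.0, -0.0]
width: 0.001
time_s: 8.25
tool_pos: [0.4515, -0.1634, 0.085]
ee_rot: [0.002, 0.709, -0.705, -0.002]
contact_force: [-0.5, 0.4, -0.3]
width: -0.002
```

View pics/s7.png

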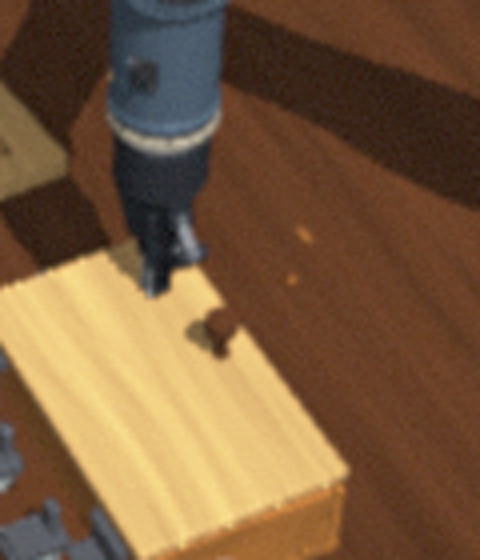

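View pics/w7.png

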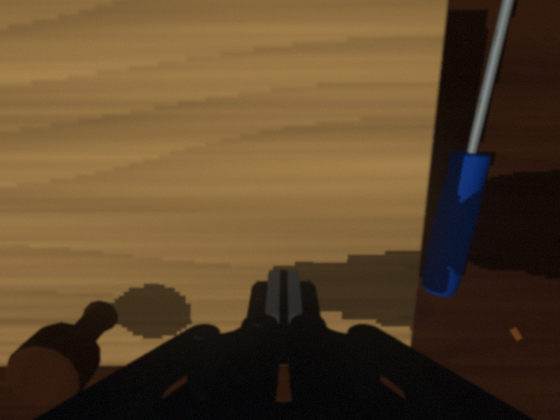

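```bash
python3 -m inch '[[0,0,-0.1,0,0,0,0],[0,0,-0.2,0,0,0,0],[0,0,-0.2,0,0,0,0]]'; python3 -m inch '[[0,0,-0.1,0,0,0,0],[0,0,-0.2,0,0,0,0],[0,0,-0.2,0,0,0,0]]'; python3 - <<'E'
from h import *
s=state();print(s["effort"],s["wrist_torque"])
E
```

```text
time_s: 8.65
tool_pos: [0.4517, -0.1633, 0.083]
ee_rot: [0.002, 0.709, -0.705, -0.002]
contact_force: [0.3, 0.4, -1.4]
width: -0.0
time_s: 8.95
tool_pos: [0.4516, -0.1633, 0.0809]
ee_rot: [0.002, 0.709, -0.705, -0.002]
contact_force: [0.4, 0.3, -0.7]
width: -0.0
[-1.59333937e-02 -5.78770173e+01  1.16436996e+00 -1.65457213e+01
  1.79513125e-02  6.81137943e-03 -2.87579496e-03] [-0.00471861  0.00026393 -0.02316381]
```

```bash
python3 - <<'E'
from h import *
print("proj tip", proj("scene",(0.4516,-.1634,.064)), "if .0875", proj("scene",(0.4516,-.1634,.0875)), "s7 tip px", 260+152/4,100+293/4)
shot("scene","s8",(260,100,380,240),4); shot("top","t8",(225,150,385,270),5)
E
```

```text
proj tip [298.6062501  180.05973482] if .0875 [298.83711375 175.04741856] s7 tip px 298.0 173.25
```

View pics/s8.png

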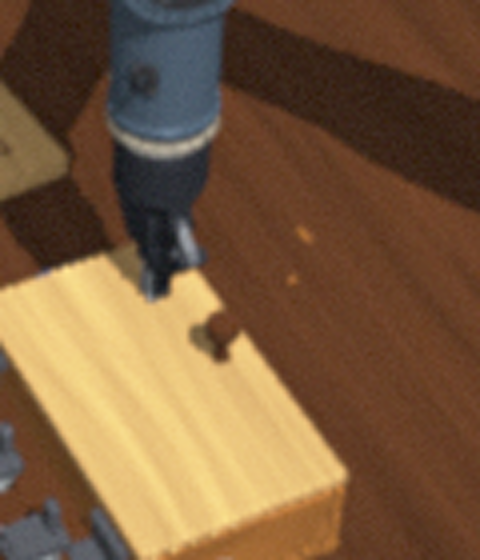

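View pics/t8.png

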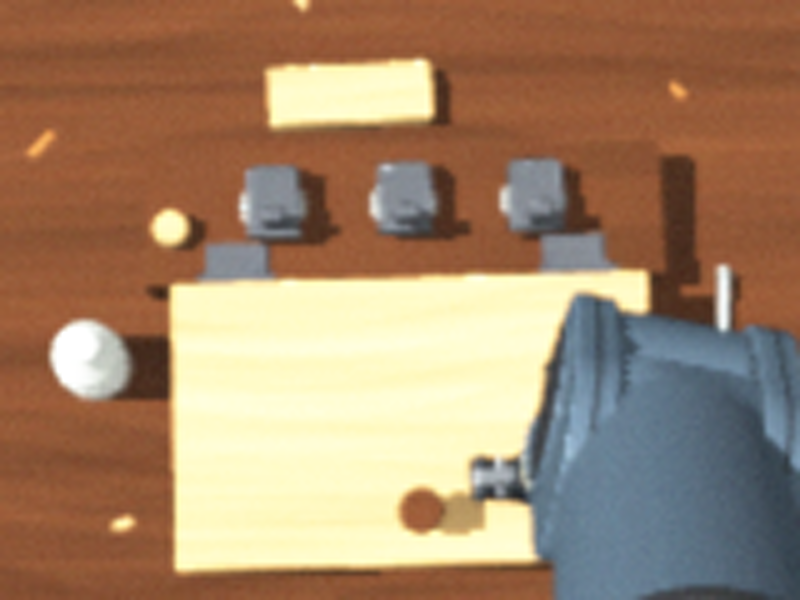

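The lid is still following the finger down. The fingertip seems to sit about 20 mm higher than tip_reach would put it, so I'll find contact by force.

```bash
python3 -m inch '[[0,0,-0.1,0,0,0,0],[0,0,-0.2,0,0,0,0],[0,0,-0.2,0,0,0,0]]'; python3 -m inch '[[0,0,-0.1,0,0,0,0],[0,0,-0.2,0,0,0,0],[0,0,-0.2,0,0,0,0]]';  python3 -m inch '[[0,0,-0.1,0,0,0,0],[0,0,-0.2,0,0,0,0],[0,0,-0.2,0,0,0,0]]'; python3 - <<'E'
from h import *
shot("scene","s9",(260,100,380,240),4)
E
```

```text
time_s: 9.35
tool_pos: [0.4518, -0.1633, 0.0788]
ee_rot: [0.002, 0.709, -0.705, -0.002]
contact_force: [0.5, 1.2, -0.5]
width: 0.004
time_s: 9.65
tool_pos: [0.4518, -0.1633, 0.0775]
ee_rot: [0.002, 0.709, -0.705, -0.001]
contact_force: [-3.3, -0.2, 12.0]
width: 0.001
time_s: 9.95
tool_pos: [0.4518, -0.1634, 0.0774]
ee_rot: [0.001, 0.709, -0.705, -0.001]
contact_force: [-7.2, 3.1, 31.9]
width: 0.002
```

View pics/s9.png

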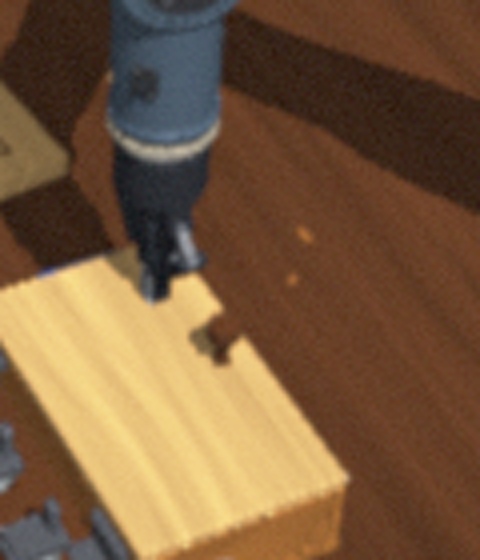

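The force rose to 12 N and then 32 N with no further motion, so the lid has met its stop, and the picture shows it flat on the rim. Contact puts the shut tip about 10 mm above the reported TCP z. I'll lift off and look at the rail to calibrate.

```bash
python3 -m inch '[[0,0,4,0,0,0,0],[0,0,9,0,0,0,0],[4,3,14,0,0,0,0],[8,6,17,0,0,0,0],[11,8.5,17,0,0,0,0],[11,8.5,17,0,0,0,0],[11,8.5,17,0,0,0,0]]'; python3 - <<'E'
from h import *
s=state();print(s["tool_pos"],s["ee_rot"],s["contact_force"])
shot("wrist","w10"); shot("scene","s10",(210,150,370,270),5)
E
```

```text
time_s: 10.7
tool_pos: [0.5635, -0.076, 0.2473]
ee_rot: [0.001, 0.71, -0.704, -0.001]
contact_force: [-0.9, -0.9, -0.7]
width: -0.0
[ 0.56348598 -0.07596208  0.24727919] [ 5.92602237e-04  7.10269336e-01 -7.03929272e-01 -8.35680580e-04] [-0.87933174 -0.8753891  -0.66890299]
```

View pics/w10.png

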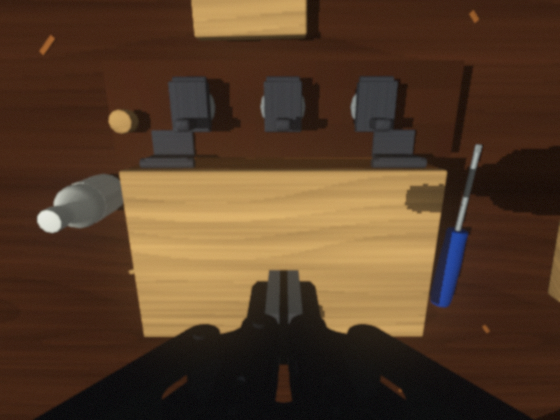

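View pics/s10.png

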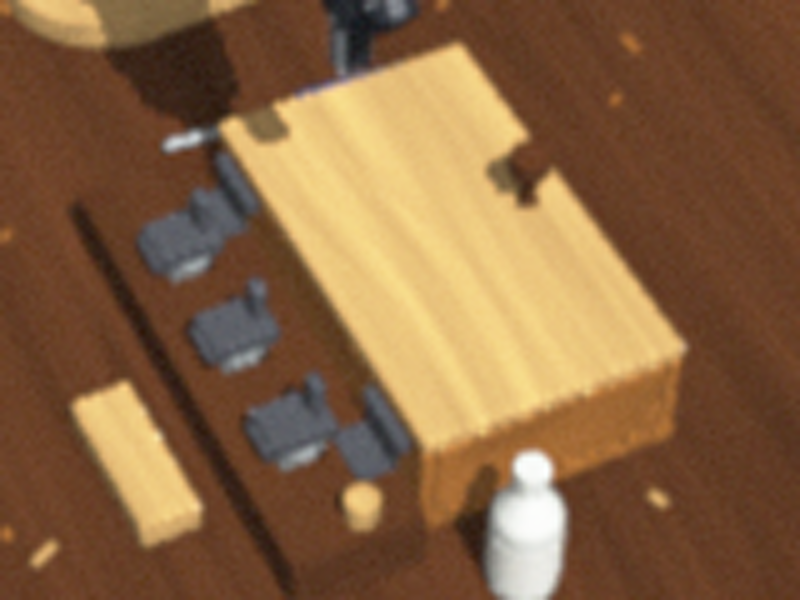

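```bash
python3 - <<'E'
from h import *
im=cv2.imread("pics/raw_w10.png")[60:180,140:440]
im=cv2.convertScaleAbs(im,alpha=2.5,beta=0); cv2.imwrite("pics/w10c.png",cv2.resize(im,None,fx=2.6,fy=2.6,interpolation=cv2.INTER_CUBIC))
s=state()
bl=onz("wrist",122,172,.0875,s);br=onz("wrist",446,170,.0875,s);fl=onz("wrist",145,337,.0875,s);fr=onz("wrist",425,337,.0875,s)
print(bl,br,fl,fr,np.linalg.norm(bl-br),np.linalg.norm(fl-fr),np.linalg.norm(bl-fl))
print("top view lid:",onz("top",225+172/5,150+285/5,.0875),onz("top",225+650/5,150+271/5,.0875),onz("top",225+177/5,150+571/5,.0875))
E
```

```text
[0.57834948 0.06760049 0.0875    ] [ 0.58151866 -0.22715034  0.0875    ] [0.39895425 0.06878255 0.0875    ] [ 0.39988645 -0.23283556  0.0875    ] 0.29476786925816667 0.3016195567255335 0.1793991205924174
top view lid: [0.58198628 0.07239303 0.0875    ] [ 0.58569531 -0.22979329  0.0875    ] [0.4025417  0.07020352 0.0875    ]
```

View pics/w10c.png

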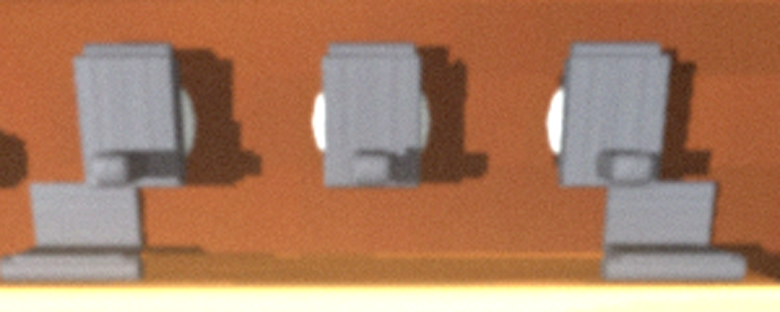

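```bash
python3 - <<'E'
from h import *
s=state()
for u,v in ((110,170),(371,170),(632,168)):
    print("tab",onz("wrist",140+u/2.6,60+v/2.6,.099,s))
c,T=campose("wrist",s); print("cam",T[:3,3])
th=.0115;Rz=np.array([[np.cos(th),-np.sin(th)],[np.sin(th),np.cos(th)]])
O=np.array([.4915,-.0785])
for n,y in (("L",.085),("M",0),("R",-.085)): print(n,"bolt",O+Rz@[.145,y])
# plate extents mid (plate top z=.071): rows 55..187, cols 322..420
for u,v in ((322,57),(420,57),(323,187),(418,187)): print("plate",onz("wrist",140+u/2.6,60+v/2.6,.071,s))
q=R.from_quat(np.roll(s["ee_rot"],-1)).as_matrix()
for d in (-.027,-.01,0,.017): print(d,proj("wrist",s["tool_pos"]+q@[0,0,d],s))
E
```

```text
tab [0.62046236 0.00594546 0.099     ]
tab [ 0.62087022 -0.0783568   0.099     ]
tab [ 0.62190426 -0.16271496  0.099     ]
cam [ 0.64085349 -0.0779819   0.40006311]
L bolt [0.63551293 0.00816184]
M bolt [ 0.63649041 -0.07683254]
R bolt [ 0.63746789 -0.16182692]
plate [ 0.6561262  -0.06156637  0.071     ]
plate [ 0.65629673 -0.09488757  0.071     ]
plate [ 0.61308077 -0.0613624   0.071     ]
plate [ 0.61324261 -0.09512231  0.071     ]
-0.027 [283.99358985 301.30327645]
-0.01 [283.86838005 281.45218535]
0 [283.8057451  271.52187462]
0.017 [283.71382302 256.94830568]
```

Tabs measured at x about 0.621 and y = +0.006, -0.078, -0.163. The spacing is 84 mm and the plate 43x34 mm, both matching the description. I'll tap the middle one first, descending until force shows.

```bash
python3 -m inch '[[3,0,-3,0,0,0,0],[5.75,-0.2,-6,0,0,0,0],[5.75,-0.2,-9,0,0,0,0],[5.75,-0.2,-12,0,0,0,0],[5.75,-0.2,-14,0,0,0,0],[5.75,-0.2,-14.9,0,0,0,0],[5.75,-0.2,-14.9,0,0,0,0]]'; python3 - <<'E'
from h import *
s=state();print(s["tool_pos"],s["contact_force"])
shot("scene","s11",(210,120,350,240),5)
E
```

```text
time_s: 11.5
tool_pos: [0.6167, -0.0823, 0.0963]
ee_rot: [0.003, 0.708, -0.706, -0.002]
contact_force: [0.7, 0.3, 0.0]
width: 0.0
[ 0.61667387 -0.08229702  0.09626098] [0.70309919 0.34552286 0.03616058]
```

View pics/s11.png

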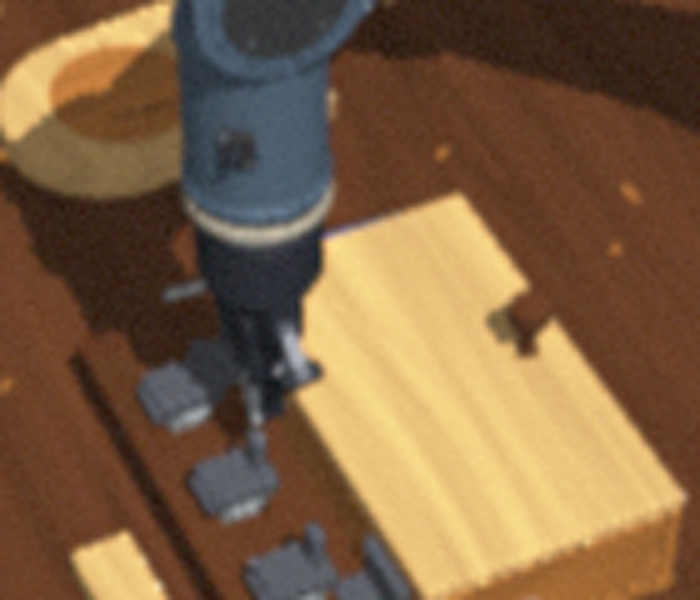

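```bash
python3 -m inch '[[0.4,0.4,0,0,0,0,0],[0.4,0.4,0,0,0,0,0],[0.4,0.4,-0.2,0,0,0,0],[0.4,0.4,-0.4,0,0,0,0],[0.4,0.4,-0.4,0,0,0,0]]';python3 -m inch '[[0,0,-0.1,0,0,0,0],[0,0,-0.2,0,0,0,0],[0,0,-0.3,0,0,0,0],[0,0,-0.3,0,0,0,0]]'
```

```text
time_s: 12.05
tool_pos: [0.6215, -0.078, 0.0934]
ee_rot: [0.003, 0.708, -0.706, -0.002]
contact_force: [-0.1, 0.5, -0.1]
width: -0.0
time_s: 12.45
tool_pos: [0.6213, -0.0781, 0.0902]
ee_rot: [0.003, 0.708, -0.706, -0.002]
contact_force: [0.7, 0.1, -0.5]
width: -0.004
```

```bash
python3 -m inch '[[0,0,-0.1,0,0,0,0],[0,0,-0.2,0,0,0,0],[0,0,-0.2,0,0,0,0]]';python3 -m inch '[[0,0,-0.1,0,0,0,0],[0,0,-0.2,0,0,0,0],[0,0,-0.2,0,0,0,0]]'
```

```text
time_s: 12.75
tool_pos: [0.6213, -0.0781, 0.0884]
ee_rot: [0.003, 0.708, -0.706, -0.002]
contact_force: [-1.3, -0.1, 3.7]
width: -0.003
time_s: 13.05
tool_pos: [0.6209, -0.0782, 0.0877]
ee_rot: [0.003, 0.708, -0.706, -0.002]
contact_force: [-6.4, 1.2, 15.5]
width: -0.006
```

Contact came at z=0.0884 as predicted. It took 15 N with under 1 mm of give, so the middle bolt is tight. Next, the left one.

```bash
python3 -m inch '[[0,0,1.5,0,0,0,0],[0,0,3,0,0,0,0],[0,3,3,0,0,0,0],[0,6,3,0,0,0,0],[-0.1,8.5,3,0,0,0,0],[-0.1,8.5,3,0,0,0,0],[-0.1,8.5,1.5,0,0,0,0],[-0.1,8.5,0.7,0,0,0,0],[-0.1,8.5,0.7,0,0,0,0]]'; python3 - <<'E'
from h import *
shot("scene","s12",(210,120,350,240),5)
E
```

```text
time_s: 13.95
tool_pos: [0.6191, 0.0061, 0.0934]
ee_rot: [0.004, 0.708, -0.706, -0.002]
contact_force: [0.1, 0.2, -0.7]
width: -0.001
```

View pics/s12.png

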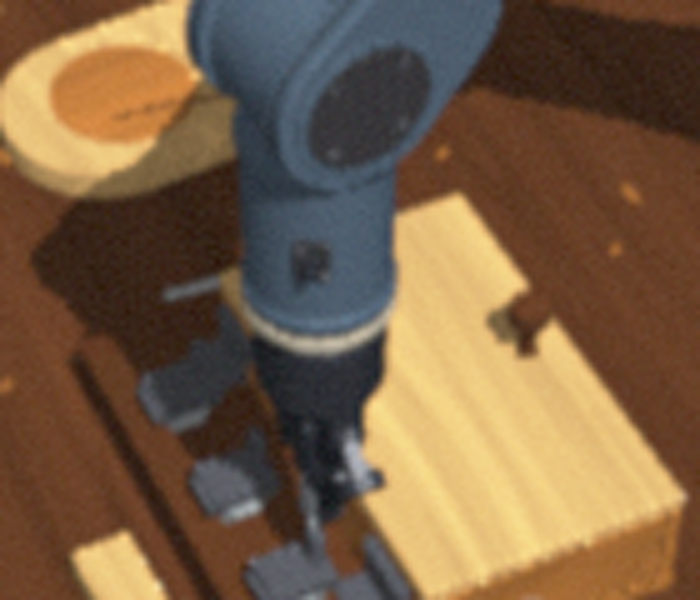

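```bash
python3 -m inch '[[0.1,0,-0.2,0,0,0,0],[0.1,0,-0.4,0,0,0,0],[0.1,0,-0.5,0,0,0,0],[0.1,0,-0.5,0,0,0,0]]';python3 -m inch '[[0,0,-0.1,0,0,0,0],[0,0,-0.2,0,0,0,0],[0,0,-0.2,0,0,0,0]]'
```

```text
time_s: 14.4
tool_pos: [0.6206, 0.006, 0.0892]
ee_rot: [0.003, 0.708, -0.706, -0.002]
contact_force: [-0.1, -0.5, 0.0]
width: 0.002
time_s: 14.7
tool_pos: [0.6205, 0.006, 0.0873]
ee_rot: [0.003, 0.708, -0.706, -0.002]
contact_force: [-0.5, 0.0, 3.8]
width: 0.002
```

```bash
python3 -m inch '[[0,0,-0.1,0,0,0,0],[0,0,-0.2,0,0,0,0],[0,0,-0.2,0,0,0,0]]'
```

```text
time_s: 15.0
tool_pos: [0.6205, 0.0061, 0.0852]
ee_rot: [0.003, 0.708, -0.706, -0.002]
contact_force: [-0.9, -0.5, 2.3]
width: 0.006
```

The left one is sinking under about 3 N, so it looks loose. I'll push it to its stop.

```bash
python3 -m inch '[[0,0,-0.15,0,0,0,0],[0,0,-0.3,0,0,0,0],[0,0,-0.45,0,0,0,0],[0,0,-0.45,0,0,0,0]]';python3 -m inch '[[0,0,-0.1,0,0,0,0],[0,0,-0.2,0,0,0,0],[0,0,-0.2,0,0,0,0]]'
```

```text
time_s: 15.4
tool_pos: [0.6204, 0.006, 0.0807]
ee_rot: [0.004, 0.708, -0.706, -0.002]
contact_force: [-3.1, -0.2, 7.1]
width: 0.004
time_s: 15.7
tool_pos: [0.62, 0.006, 0.0799]
ee_rot: [0.004, 0.708, -0.706, -0.002]
contact_force: [-7.5, 0.4, 18.0]
width: 0.001
```

It sank 8 mm to its stop. I'll also tap the right one, as asked, and see whether the left stays down.

```bash
python3 -m inch '[[0,0,2,0,0,0,0],[0,0,4,0,0,0,0],[0,-4,4,0,0,0,0],[0,-8,4,0,0,0,0],[0.1,-12,4,0,0,0,0],[0.2,-16,4,0,0,0,0],[0.2,-16.9,4,0,0,0,0],[0.2,-16.9,3,0,0,0,0],[0.2,-16.9,1.6,0,0,0,0],[0.2,-16.9,1.4,0,0,0,0],[0.2,-16.9,1.4,0,0,0,0]]';python3 - <<'E'
from h import *
shot("scene","s13",(210,120,350,240),5)
E
```

```text
time_s: 16.8
tool_pos: [0.6216, -0.1609, 0.0926]
ee_rot: [0.004, 0.709, -0.705, -0.003]
contact_force: [0.9, 1.0, 0.9]
width: 0.0
```

View pics/s13.png

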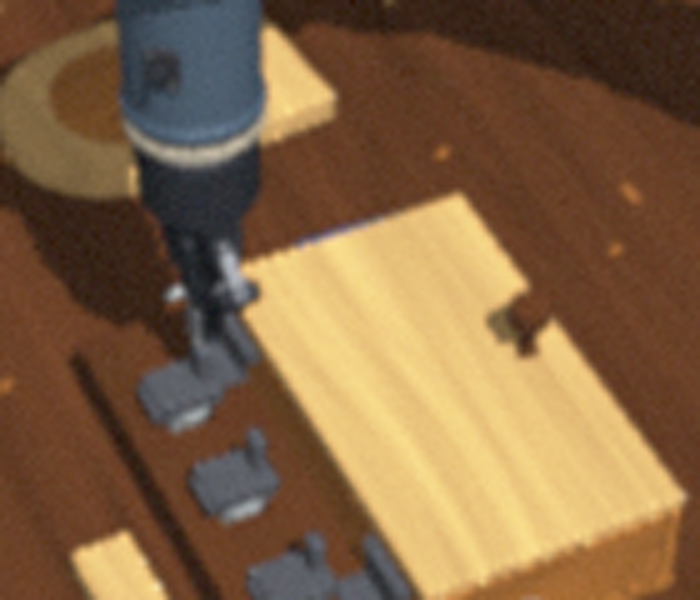

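```bash
python3 -m inch '[[0,-0.1,-0.2,0,0,0,0],[0,-0.2,-0.4,0,0,0,0],[0,-0.2,-0.4,0,0,0,0]]';python3 -m inch '[[0,0,-0.1,0,0,0,0],[0,0,-0.2,0,0,0,0],[0,0,-0.2,0,0,0,0]]'
```

```text
time_s: 17.15
tool_pos: [0.622, -0.1634, 0.0893]
ee_rot: [0.004, 0.709, -0.705, -0.003]
contact_force: [0.6, 0.2, 0.9]
width: -0.002
time_s: 17.45
tool_pos: [0.6218, -0.1635, 0.0881]
ee_rot: [0.004, 0.709, -0.706, -0.003]
contact_force: [-4.1, 0.6, 9.5]
width: 0.0
```

The right bolt is tight (9.5 N with no sinking), so the left is the loose one. I'll go above the left tab, open partly, tilt slightly towards the robot, and look.

```bash
python3 -m inch '[[0,0,2.5,0,0,0,0],[0,0,5,0,0,0,0],[0,4,6,0,-0.1,0,0],[0,8,6,0,-0.2,0,0.2],[0.1,12,6,0,-0.3,0,0.4],[0.1,16,6,0,-0.3,0,0.4],[0.1,16.95,6,0,-0.3,0,0.4],[0.1,16.95,6,0,-0.3,0,0.4],[0.1,16.95,6,0,-0.3,0,0.4]]';python3 - <<'E'
from h import *
s=state();print(s["tool_pos"],s["ee_rot"],s["joint_positions"].round(3), toolR(s).as_matrix().round(3))
shot("scene","s14",(210,120,350,240),5);shot("wrist","w14")
E
```

```text
time_s: 18.35
tool_pos: [0.6232, 0.0049, 0.1483]
ee_rot: [-0.102, 0.701, -0.698, 0.104]
contact_force: [-0.2, -1.0, -0.2]
width: 0.403
[0.62317703 0.00490062 0.14826961] [-0.10153026  0.70082494 -0.6984136   0.10370366] [-0.104  0.448  0.003  1.967  0.072  0.438 -1.729] [[ 0.003 -0.958  0.287]
 [-1.    -0.004 -0.003]
 [ 0.004 -0.287 -0.958]]
```

View pics/s14.png

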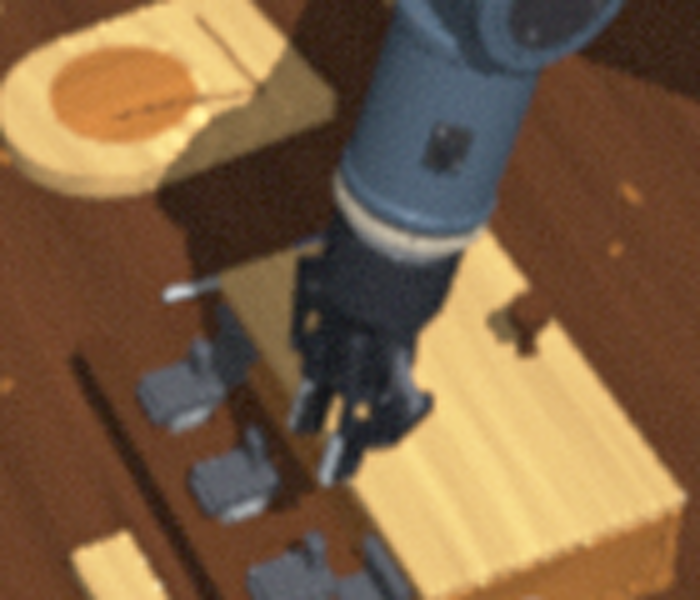

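View pics/w14.png

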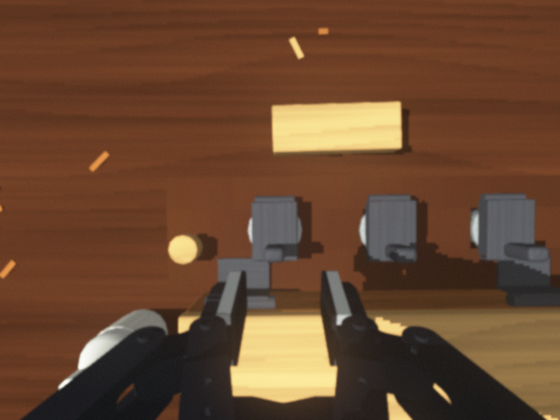

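```bash
python3 - <<'E'
from h import *
s=state()
im=cv2.imread("pics/raw_w14.png")[180:310,200:360]
cv2.imwrite("pics/w14c.png",cv2.resize(cv2.convertScaleAbs(im,alpha=2.5),None,fx=4.5,fy=4.5,interpolation=cv2.INTER_CUBIC))
for p in ((.6205,.006,.091),(.6205,.006,.099),(.6205,.006,.063)): print(p,proj("wrist",p,s))
E
```

```text
(0.6205, 0.006, 0.091) [279.94609485 259.64710718]
(0.6205, 0.006, 0.099) [279.88887471 261.54515383]
(0.6205, 0.006, 0.063) [280.11832515 253.93406384]
```

View pics/w14c.png

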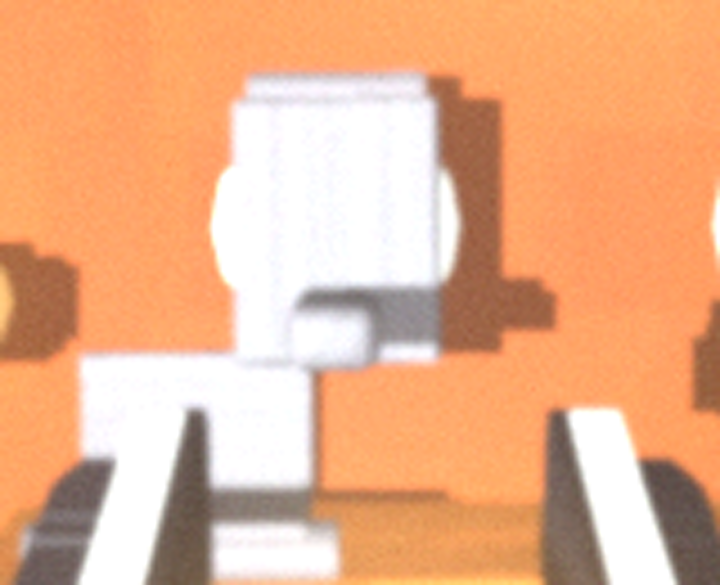

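```bash
python3 - <<'E'
from h import *
s=state()
print("L",onz("wrist",200+333/4.5,180+335/4.5,.091,s))
print("plug",onz("wrist",184,247,.063,s))
print("plate L",onz("wrist",200+235/4.5,180+230/4.5,.063,s),onz("wrist",200+438/4.5,180+230/4.5,.063,s))
# w10 plates
print("mid tab", onz("wrist",400,254,.099,s), "R", onz("wrist",520,252,.099,s))
# top view tab L / scene tab
im=cv2.imread("pics/raw_s14.png")
print("scene L tab top", onz("scene",210+313/5,120+540/5,.091),"M",onz("scene",210+253/5,120+434/5,.099),"R",onz("scene",210+200/5,120+345/5,.099))
E
```

```text
L [0.62394624 0.00992643 0.091     ]
plug [0.62561275 0.0770754  0.063     ]
plate L [0.63742186 0.02663171 0.063     ] [ 0.6374487  -0.00671665  0.063     ]
mid tab [ 0.62536217 -0.07060602  0.099     ] R [ 0.62668112 -0.14738123  0.099     ]
scene L tab top [0.62658023 0.00875088 0.091     ] M [ 0.62728528 -0.07837154  0.099     ] R [ 0.62697563 -0.16242718  0.099     ]
```

```bash
python3 -m inch '[[0.1,0.35,-1.5,0,0,0,0.4],[0.1,0.35,-3,0,0,0,0.4],[0.1,0.35,-4.5,0,0,0,0.4],[0.1,0.35,-5,0,0,0,0.4],[0.1,0.35,-5,0,0,0,0.4]]';python3 - <<'E'
from h import *
s=state();print(s["tool_pos"],s["contact_force"],s["width"])
shot("scene","s15",(220,160,320,240),7);shot("wrist","w15")
im=cv2.imread("pics/raw_w15.png")[180:320,200:370]
cv2.imwrite("pics/w15c.png",cv2.resize(cv2.convertScaleAbs(im,alpha=2.5),None,fx=4,fy=4,interpolation=cv2.INTER_CUBIC))
E
```

```text
time_s: 18.95
tool_pos: [0.6238, 0.006, 0.0974]
ee_rot: [0.101, -0.7, 0.7, -0.103]
contact_force: [-0.2, 0.4, 0.3]
width: 0.397
[0.62376504 0.00600622 0.09736639] [-0.18448481  0.36629175  0.3446674 ] 0.39670197608649316
```

View pics/s15.png

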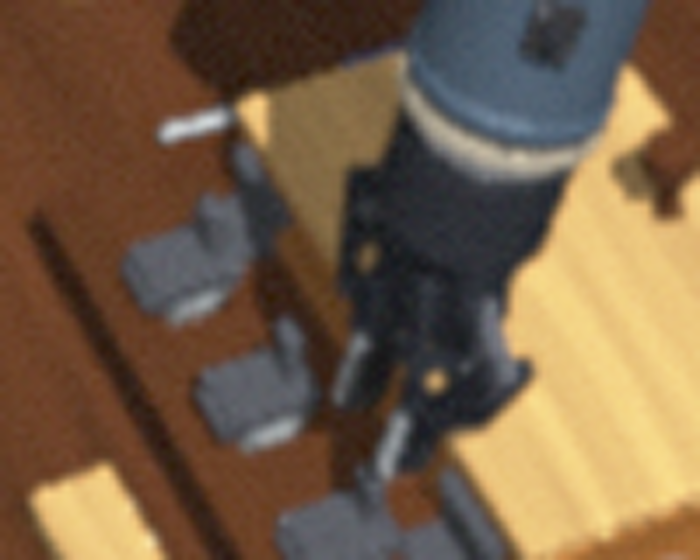

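View pics/w15c.png

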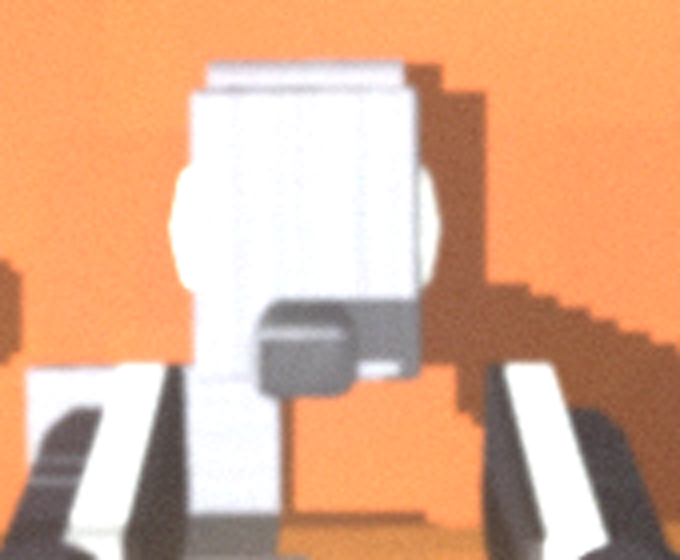

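The tab centre sits at about px 276, with the finger midline at 284. So I need about 4.5 mm more to the left. I'll shift first, then descend around the tab.

```bash
python3 -m inch '[[0.2,0.5,0,0,0,0,0.4],[0.2,0.5,-0.5,0,0,0,0.4],[0.2,0.5,-1.2,0,0,0,0.4],[0.2,0.5,-1.9,0,0,0,0.4],[0.2,0.5,-2.4,0,0,0,0.4],[0.2,0.5,-2.4,0,0,0,0.4]]';python3 - <<'E'
from h import *
s=state();print(s["tool_pos"],s["contact_force"],s["width"])
shot("scene","s16",(220,160,320,240),7);shot("wrist","w16")
im=cv2.imread("pics/raw_w16.png")[180:320,200:370]
cv2.imwrite("pics/w16c.png",cv2.resize(cv2.convertScaleAbs(im,alpha=2.5),None,fx=4,fy=4,interpolation=cv2.INTER_CUBIC))
E
```

```text
time_s: 19.65
tool_pos: [0.6258, 0.0115, 0.0734]
ee_rot: [-0.101, 0.7, -0.7, 0.103]
contact_force: [-0.5, -1.2, -0.0]
width: 0.398
[0.62578173 0.01151729 0.07338087] [-0.51201461 -1.2130508  -0.01835955] 0.39760740806965544
```

View pics/s16.png

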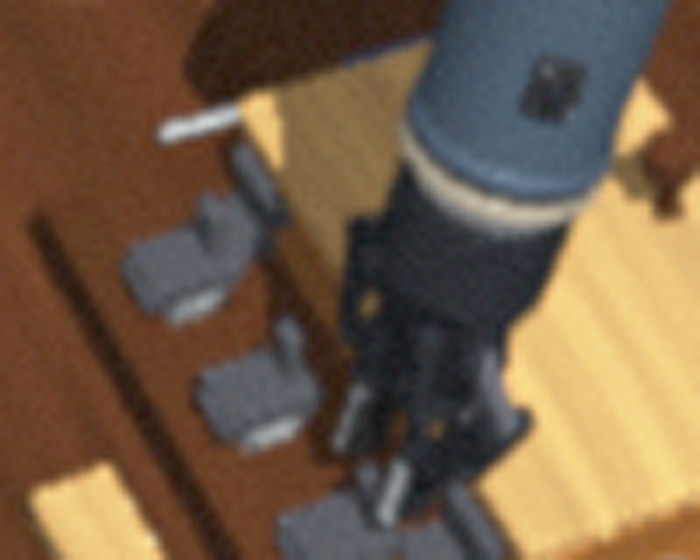

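View pics/w16c.png

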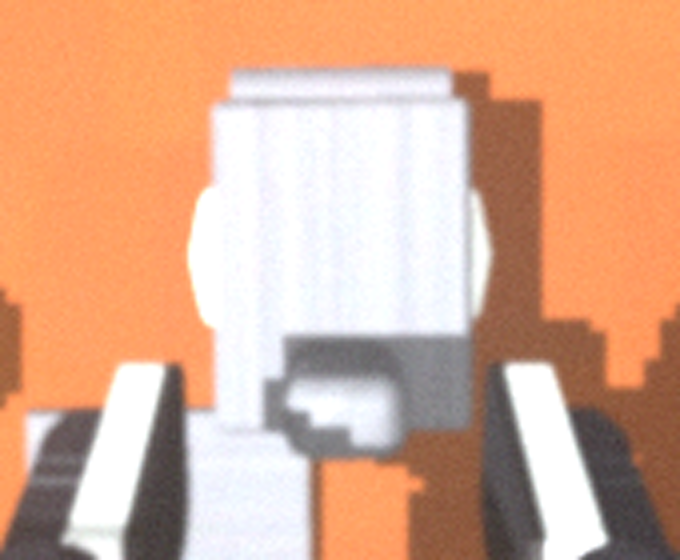

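```bash
python3 -m inch '[[0,-0.05,-0.5,0,0,0,0.4],[0,-0.05,-1,0,0,0,0.4],[0,-0.05,-1.4,0,0,0,0.4],[0,-0.05,-1.4,0,0,0,0.4]]';python3 - <<'E'
from h import *
s=state();print(s["tool_pos"],s["contact_force"],s["width"])
shot("scene","s17",(220,160,320,240),7);shot("wrist","w17")
im=cv2.imread("pics/raw_w17.png")[180:320,200:370]
cv2.imwrite("pics/w17c.png",cv2.resize(cv2.convertScaleAbs(im,alpha=2.5),None,fx=4,fy=4,interpolation=cv2.INTER_CUBIC))
E
```

```text
time_s: 20.15
tool_pos: [0.6259, 0.011, 0.0595]
ee_rot: [-0.101, 0.7, -0.7, 0.103]
contact_force: [-0.9, -0.1, 0.0]
width: 0.396
[0.62589974 0.01102373 0.05948236] [-0.90022652 -0.1121964   0.02919286] 0.39645757151283695
```

View pics/s17.png

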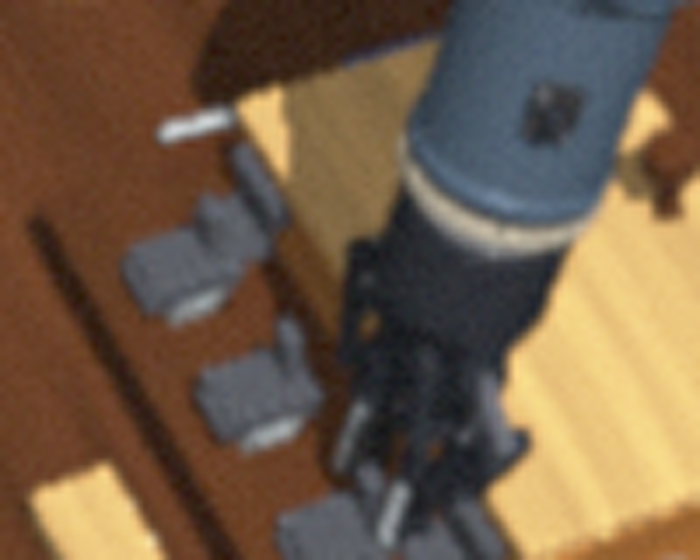

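View pics/w17c.png

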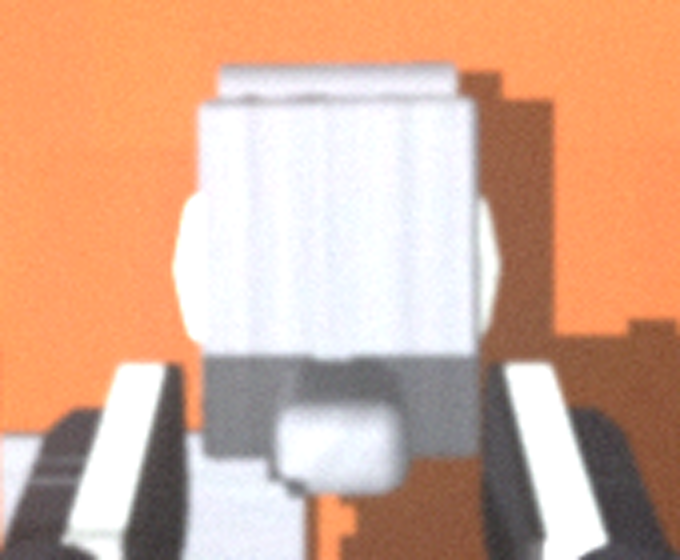

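The wrist view shows the tab centred between the pads, with the tips just above the plate. Closing.

```bash
python3 -m inch '[[0,0,0,0,0,0,0.25],[0,0,0,0,0,0,0.1],[0,0,0,0,0,0,0],[0,0,0,0,0,0,0],[0,0,0,0,0,0,0]]' 30;python3 - <<'E'
from h import *
s=state();print(s["tool_pos"],s["contact_force"],s["width"]*85)
shot("scene","s18",(220,160,320,240),7);shot("wrist","w18")
im=cv2.imread("pics/raw_w18.png")[180:320,200:370]
cv2.imwrite("pics/w18c.png",cv2.resize(cv2.convertScaleAbs(im,alpha=2.5),None,fx=4,fy=4,interpolation=cv2.INTER_CUBIC))
E
```

```text
time_s: 20.75
tool_pos: [0.6263, 0.0106, 0.0603]
ee_rot: [0.101, -0.7, 0.7, -0.104]
contact_force: [-0.8, -2.3, 4.1]
width: 0.153
[0.62628319 0.01059196 0.06031935] [-0.80916985 -2.34707018  4.05398451] 12.965086254104115
```

View pics/w18c.png

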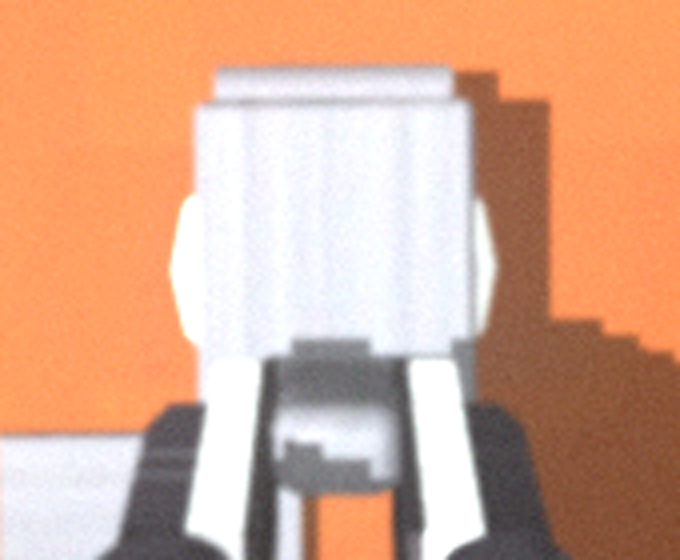

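View pics/s18.png

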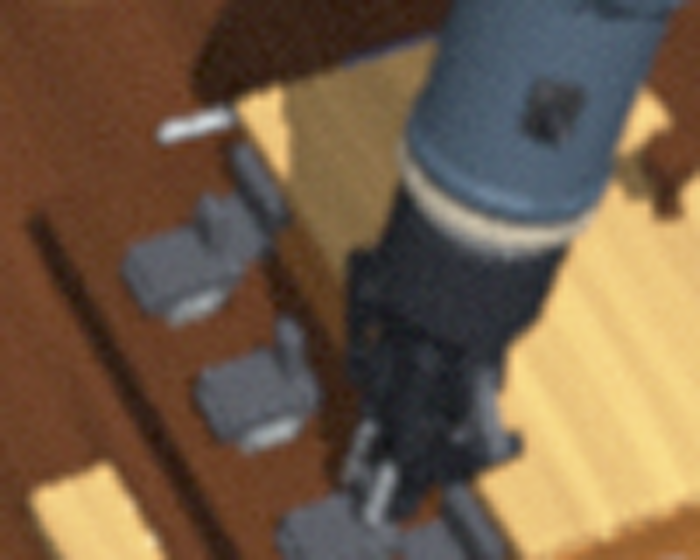

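The tab is gripped at 13 mm opening. Now I swing it about its hinge, first to about 30°, turning the tool along with it.

```bash
python3 -m inch '[[0.09,0,0.29,0,0.087,0,0],[0.19,0,0.56,0,0.175,0,0],[0.33,0,0.83,0,0.262,0,0],[0.48,0,1.09,0,0.349,0,0],[0.66,0,1.33,0,0.436,0,0],[0.86,0,1.55,0,0.524,0,0],[0.86,0,1.55,0,0.524,0,0],[0.86,0,1.55,0,0.524,0,0]]';python3 - <<'E'
from h import *
s=state();print(s["tool_pos"],s["contact_force"],s["width"]*85,toolR(s).as_matrix()[:,2].round(3),s["joint_positions"].round(2))
shot("scene","s19",(220,140,320,240),6);shot("wrist","w19")
im=cv2.imread("pics/raw_w19.png")[150:320,180:390]
cv2.imwrite("pics/w19c.png",cv2.resize(cv2.convertScaleAbs(im,alpha=2),None,fx=3,fy=3,interpolation=cv2.INTER_CUBIC))
E
```

```text
time_s: 21.65
tool_pos: [0.6342, 0.0106, 0.0769]
ee_rot: [0.085, 0.703, -0.702, -0.082]
contact_force: [-6.9, -1.2, 16.1]
width: 0.153
[0.63418638 0.01059009 0.07688066] [-6.91948994 -1.18009828 16.13130773] 13.034608377195955 [-0.234 -0.004 -0.972] [-0.05  0.78 -0.05  1.46  0.02  1.13 -1.68]
```

View pics/w19c.png

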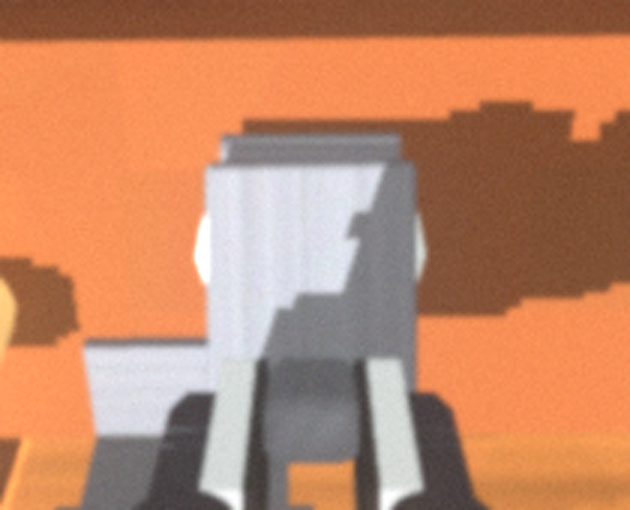

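View pics/s19.png

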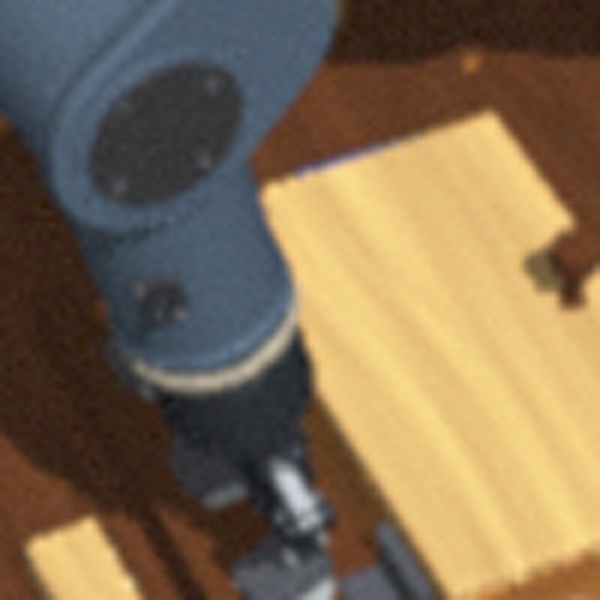

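The cap is turning with the gripper (wrist view unchanged relative to the tab). The 16 N reading shows my assumed hinge is a few mm off, so I'm shifting the arc slightly up and continuing to 45°.

```bash
python3 -m inch '[[0,0,0.08,0,0,0,0],[0.2,0,0.33,0,0.087,0,0],[0.44,0,0.6,0,0.175,0,0],[0.68,0,0.83,0,0.262,0,0],[0.68,0,0.83,0,0.262,0,0]]';python3 - <<'E'
from h import *
s=state();print(s["tool_pos"],s["contact_force"],s["width"]*85,toolR(s).as_matrix()[:,2].round(3))
E
```

```text
time_s: 22.25
tool_pos: [0.6412, 0.0106, 0.0839]
ee_rot: [0.177, 0.686, -0.684, -0.174]
contact_force: [-2.5, -2.0, 9.3]
width: 0.152
[0.64120082 0.01064637 0.08387778] [-2.46224728 -1.96725699  9.26665872] 12.933178671384956 [-0.481 -0.005 -0.877]
```

```bash
python3 -m inch '[[0.25,0,0.22,0,0.087,0,0],[0.54,0,0.4,0,0.175,0,0],[0.83,0,0.54,0,0.26,0,0],[0.83,0,0.54,0,0.26,0,0],[0.83,0,0.54,0,0.26,0,0]]';python3 - <<'E'
from h import *
s=state();print(s["tool_pos"],s["contact_force"],s["width"]*85,toolR(s).as_matrix()[:,2].round(3))
shot("scene","s20",(220,140,320,240),6);shot("wrist","w20");shot("top","t20",(225,130,385,250),5)
im=cv2.imread("pics/raw_w20.png")[80:320,150:420]
cv2.imwrite("pics/w20c.png",cv2.resize(cv2.convertScaleAbs(im,alpha=2),None,fx=2.4,fy=2.4,interpolation=cv2.INTER_CUBIC))
E
```

```text
time_s: 22.75
tool_pos: [0.6491, 0.0109, 0.0875]
ee_rot: [0.265, 0.657, -0.655, -0.262]
contact_force: [-4.1, -1.8, -4.1]
width: 0.149
[0.64908088 0.0108866  0.08749631] [-4.11900962 -1.83765897 -4.14518244] 12.671012775607705 [-0.692 -0.005 -0.722]
```

View pics/w20c.png

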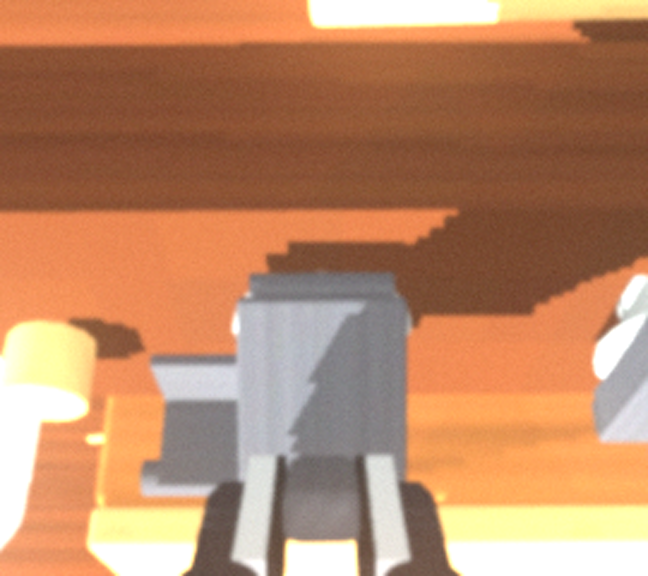

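View pics/s20.png

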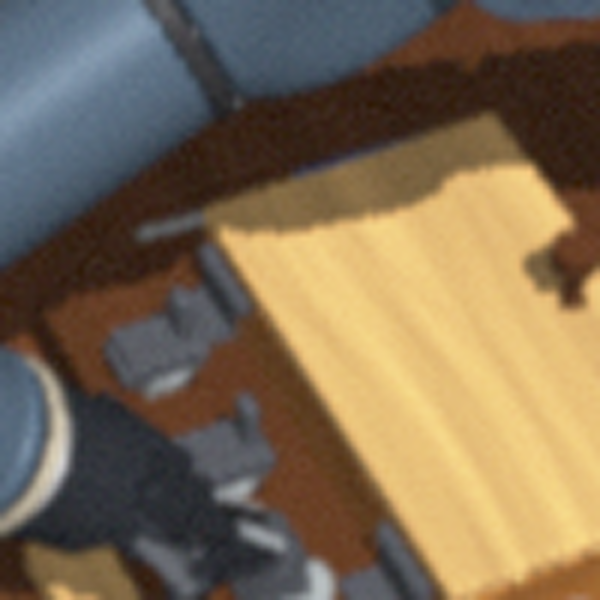

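View pics/t20.png

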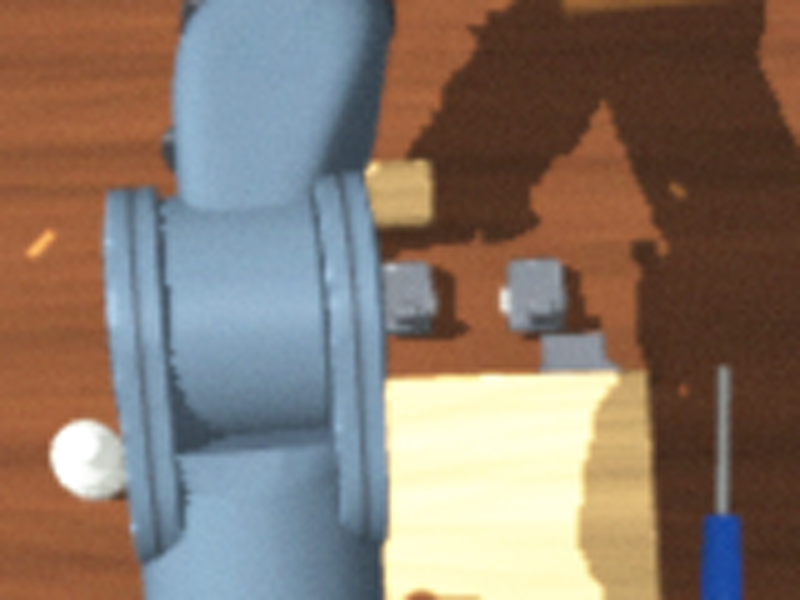

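The wrist view has the plate and tab in the same relation to the pads as at grasping (65 px from tips to rear edge both times). So there was no slip, and the cap has followed the tool's 60° turn. The other two caps and the lid are shut in the scene and top views. One hold to check it is steady, then I hand in.

```bash
python3 -m inch '[[0,0,0,0,0,0,0],[0,0,0,0,0,0,0],[0,0,0,0,0,0,0],[0,0,0,0,0,0,0]]';python3 - <<'E'
from h import *
s=state();z=toolR(s).as_matrix()[:,2];print(s["contact_force"],s["width"]*85,np.degrees(np.arctan2(-z[0],-z[2])+np.arcsin(.287)))
im=snapshot("scene")[:,:,::-1]; cv2.imwrite("pics/final.png",im)
E
```

```text
time_s: 23.3
tool_pos: [0.6489, 0.0109, 0.0886]
ee_rot: [0.264, 0.657, -0.655, -0.262]
contact_force: [-3.4, -1.7, -2.7]
width: 0.155
[-3.38965299 -1.72128291 -2.71757731] 13.174538567909774 60.373042095924745
```

View pics/final.png

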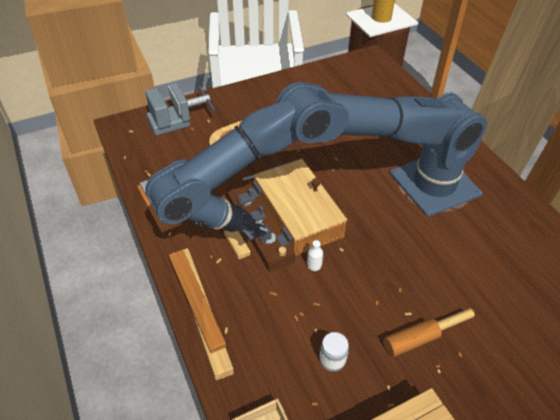

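```bash
python3 -c "
from plant import bot
print(bot.close_job())"
```

```text
the job is handed in; nothing more can be done
None
```

The job is handed in at about 23 s: the lid is shut, the loose bolt is the left one, and the arm is still holding that bolt's cap up at about 60°.

- **Lid:** I pushed it from behind, over and down to its stop. It moved under light force until the stop, where the reading rose to 12 N and then 32 N.
- **Bolts:** The middle bolt was tight (15 N, under 1 mm of give), and so was the right (9.5 N, no sinking). The left sank 8 mm under light force to its stop.
- **Cap:** I gripped the left cap's tab (about 13 mm opening) and swung it back with the tool. The angle is worked out from the tool's turn, 60.4°. The wrist view showed no slip in the grip, but I could not measure the cap directly.
- **Surroundings:** In the last pictures the lid and the other two caps looked shut, and every bystander I could see was in place. The arm partly hid the plaque and the offcut.

Three readings disagreed with what I expected:
- The shut fingertips touched about 27 mm higher than the given `bot.tip_reach` implies, so I set heights by contact force instead.
- Wrist-camera positions away from the image centre were a few millimetres off, so I re-centred on the tab before gripping.
- Partway through the swing the force reached about 16 N, because my assumed cap hinge was a few millimetres out. After I adjusted the arc it fell to about 5 N.

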